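# Complete the lunch box with the missing jar

## Task

The lunch box is to hold one round jar and one square jar, and one of the two is already in it. See which shape is missing, take a jar of that shape from the black rack, set it down gently and upright in the empty compartment and close the lid fully. Leave the jar that is already in the box, the other jars and everything else on the counter where they are.

Things in the scene. Friction and masses are not known exactly. Their poses are not given: they have to be found in the camera images.
- lunchbox: Grey plastic lunch box, open on top, standing firm on the counter (it cannot shift). Outside 130 mm (its x) x 210 mm (its y) x 70 mm high, walls and floor 5 mm thick; origin at the centre of its underside. A divider 4 mm thick and only 20 mm high runs along its x through the middle and makes two compartments side by side along y, each 120 x 98 mm. The lid is hinged on the +x long rim. One compartment holds a jar at the start; the other is empty but for a thin paper liner.
- bay_a (a point): Centre of the floor of the compartment on the box's +y side, 5 mm above the counter. Empty or occupied at the start.
- bay_b (a point): Centre of the floor of the compartment on the box's -y side, 5 mm above the counter. Empty or occupied at the start.
- lid (a joint): Hinge angle of the white lunch box lid (rad): 0 shut, growing as it opens, 2.3 at the stop. It starts open, leaning back past upright (1.9 to 2.2). The hinge is stiff, about 0.15 Nm: the lid stays where it is left and is pushed with 1 to 3 N at its edge; nothing latches.
- lid_hinge (a point): Middle of the lid's hinge line, which runs along the box's y on top of its +x rim, 70 mm above the counter. The lid is a slab 130 mm (from the hinge to the free edge) x 210 mm x 6 mm, its inner face through this line; at angle q its free edge points from here along (-cos q) of the box's x and (sin q) up.
- lid_edge (a point): Middle of the lid's free edge, on its outer face, 130 mm from the hinge. A black clip tab, 70 mm wide along the edge, 6 mm thick, sits on the edge and reaches 24 mm past the inner face (down over the box's front when shut).
- rack: Low matte black steel rack, 320 mm (its x) x 115 mm (its y), standing firm: a deck whose top is 5 mm above the counter and a thin rail round it, 21 mm high at most. Origin at the centre of its underside. Three jars stand on it in a row along its x, about 100 mm apart.
- round1: Round amber glass jar with a dark steel cap, 58 mm tall (the cap is the top 16 mm, flush with the sides), about 0.17 kg. Origin at the centre of its underside, z up. Two of the four jars are round and two square; one of the four (any) starts in the lunch box, the other three on the rack. Diameter 48 mm.
- round2: Round amber glass jar with a dark steel cap, 58 mm tall (the cap is the top 16 mm, flush with the sides), about 0.17 kg. Origin at the centre of its underside, z up. Two of the four jars are round and two square; one of the four (any) starts in the lunch box, the other three on the rack. Diameter 48 mm.
- square1: Square amber glass jar with a dark steel cap, 58 mm tall (the cap is the top 16 mm, flush with the sides), about 0.17 kg. Origin at the centre of its underside, z up. Two of the four jars are round and two square; one of the four (any) starts in the lunch box, the other three on the rack. 48 x 48 mm in plan, sides along its x and y, edges rounded by 3 mm; it may be turned a little against rack and box.
- square2: Square amber glass jar with a dark steel cap, 58 mm tall (the cap is the top 16 mm, flush with the sides), about 0.17 kg. Origin at the centre of its underside, z up. Two of the four jars are round and two square; one of the four (any) starts in the lunch box, the other three on the rack. 48 x 48 mm in plan, sides along its x and y, edges rounded by 3 mm; it may be turned a little against rack and box.
- can_opener: Steel can opener lying flat, about 165 mm long, 60 mm wide, 20 mm high. Leave it alone.
- spoon_rest: White ceramic spoon rest, a 90 mm disc with a short handle, 15 mm high. Leave it alone.
- food_tin: Closed food tin, 74 mm diameter, 110 mm tall, standing. Leave it alone.
Not all that is in view belongs to the job. What is shaped like the round2 but blue is not meant.

How it is judged:
By the outcome, as a careful person would: the job done as asked, in the order asked, and still so for the second after the job is handed in, with the robot touching nothing.
It also fails if it takes over 56 s, if anything falls off the work surface, if the arm or the gripper's body presses on something with over 40 N, if the wrist force passes 120 N, or if a joint passes its speed limit or range.

## Robot

A 6-joint arm with a two-finger parallel gripper is mounted at the origin on the work surface. World frame = base frame: x ahead of the robot, y to its left, z up, the work surface at z = 0. Lengths are in m, angles in rad, forces in N, time in s.
With the tool pointing down it reaches from about 0.275 to 0.75 m from the base axis. Payload 10.2 kg.
Tool frame: the origin (TCP) lies midway between the tips of the shut fingers; the grasp point (between the pads) lies 19 mm behind it (grip_depth is the distance from the TCP to the grasp point, in m); z points along the fingers, y is the line along which they close (so a half turn about z gives the same grasp; the last joint's range is limited). The gripper opens to 88 mm and grips with 3 to 60 N. Pads are 18 mm wide; open, the fingers measure 123 mm over their backs; the gripper's body (75 mm by 187 mm) begins 45 mm behind the grasp point.
Start: joints at [0.888, 0.313, 1.498, -0, 1.331, -0.223], TCP at [0.233, 0.47, 0.239] pointing down, gripper open.
Joint ranges: [-2.94, 2.94], [-0.97, 2.17], [0.19, 2.56], [-1.23, 4.37], [0.02, 3.11], [-2.88, 2.88]. Speed limits (rad/s): [2.39, 2.39, 3.01, 3.14, 3.14, 3.14].

## Interface

Orientations are given as a rotation vector (axis times angle).
In Python, from bench import observe, get_image, sign_off, boxes_of, grip_depth gives the robot as it stands.
- The arm moves only by the tool servo_tool, never from a script. Its argument "increments" is a list of rows, each an object of numbers: "dx", "dy", "dz": the shift along the tool's x, y, z in mm; "wx", "wy", "wz": the turn, a rotation vector about the tool's x, y, z in rad. In form: [{"dx": .., "dy": .., "dz": .., "wx": .., "wy": .., "wz": ..}, ...]. A call has 1 to 12 rows; each row is the pose to reach, as a shift and turn from the pose commanded when the call began, along the tool's axes at that moment; what a row does not reach only later rows make up. A row lasts 1/10 s, in which the tool goes at most 50 mm and 8.59 degrees, less where a joint would pass 70% of its speed; a pose out of reach is approached as far as the arm can. A call with a gripper value outside its range is refused whole. "gripper" is the opening, from -1 (shut) to 1 (fully open), so that 0 is half open, set as the call begins (left out, the last holds). The fingers move at their own pace and stop on an object; "squeeze" is the grip in N (left out, the last holds). Time passes only in rows, so rows that repeat a pose let the fingers close. It gives the time, the measured TCP pose, the force, the opening and the grip force at its end, in the units of the state.
- observe(): the state, without advancing time (a new reading comes with each control period).
- get_image(name): name is "side" or "top"; returns a dict with "img" (420x560x3 uint8, red, green, blue), "fx", "fy", "cx", "cy" (pixels), "world_from_camera" (4x4, takes a point from camera to world coordinates). Camera axes: x right, y up, looking along -z (the intrinsics and any distortion apply to the point x, -y, -z); pixel columns grow to the right and rows downward; lengths in m; the calibration is good to about 2 mm. A picture is of the moment at which its call begins. There is no depth.
- sign_off(): hands the job in; it is judged then, once.
Trained networks look in a picture, given as the dict that the camera call returned (one of the last four; its "shot" number tells which), for a name from the list of things; names that differ only in an ending like _2 or _b are one class to them, and where a whole thing is asked for, a point or a joint stands for the part that bears it (a point fixed in the world has none). Each returns a list of dicts, best first, with "score" (0 to 1); they miss things now and then, are a little off and sometimes report something else, mostly with a low value. They report only what shows in the picture. A call takes as long as a camera call. They do not tell look-alikes from the thing itself.
- boxes_of(picture, label): "position" ([column, row] as shares, 0 to 1, of the picture: columns of its width, rows of its height, amid what is visible of it).
The state is a dict: "t": time; "joints": joint angles; "qd": joint speeds; "joint_torque": joint torques, N m; "position": TCP position; "orientation": TCP orientation; "ft_force": force on the tool from outside, world axes, zero at the start; "ft_torque": the same for the moment, N m; "gripper_width": opening from 0.0 (shut) to 1.0 (fully open); "grasp_force": force on a finger pad.
Only numpy, scipy, OpenCV 4.12 (cv2) and the standard library are available. Lean on these libraries where they do the work, as an engineer would, in place of code of your own. Each camera call takes 0.05 s, during which the arm holds its last target. There are 200 camera calls.

## Working session

There is one attempt and no reset: what is moved stays moved. The work goes in short steps, Python scripts to look and compute and a tool call to move; the robot and the scene stay as the last step left them, time stands still between calls to the robot, and variables do not carry over. Pictures are saved under pics/ and viewed, at most 10 in all, crops included, and the job is handed in when it is done.

Besides the shell and the picture viewer there is one more tool, called after "Emit:" by a JSON object that holds its "method" and its "body". servo_tool: Moves the arm, as the interface text tells. Its arguments: {"type":"object","properties":{"increments":{"type":"array","items":{"type":"object","properties":{"dx":{"type":"number"},"dy":{"type":"number"},"dz":{"type":"number"},"wx":{"type":"number"},"wy":{"type":"number"},"wz":{"type":"number"}}}},"gripper":{"type":"number"},"squeeze":{"type":"number"}},"required":["increments"]}

```bash
mkdir -p pics; ls; cat > h.py <<'E'
import numpy as np,cv2
from bench import *
def ray(p,u,v):
    M=np.array(p["world_from_camera"]);d=np.array([(u-p["cx"])/p["fx"],-(v-p["cy"])/p["fy"],-1.])
    return M[:3,3],M[:3,:3]@d
def atz(p,u,v,z):
    o,d=ray(p,u,v);return o+d*(z-o[2])/d[2]
def proj(p,X):
    M=np.array(p["world_from_camera"]);c=M[:3,:3].T@(np.array(X)-M[:3,3])
    return p["cx"]+p["fx"]*c[0]/-c[2],p["cy"]-p["fy"]*c[1]/-c[2]
def save(p,n,crop=None,s=1):
    im=p["img"][:,:,::-1]
    if crop: a,b,c,d=crop;im=im[b:d,a:c]
    cv2.imwrite("pics/"+n,cv2.resize(im,None,fx=s,fy=s,interpolation=cv2.INTER_CUBIC))
E
python3 - <<'E'
from h import *
print(observe())
for n in("top","side"):
    p=get_image(n);save(p,n+"0.png",s=1.4)
    print({k:v for k,v in p.items() if k!="img"})
    for l in("lunchbox","lid","rack","round1","square1"):
        for b in boxes_of(p,l)[:5]:
            u,v=b["position"][0]*560,b["position"][1]*420
            print(n,l,round(b["score"],2),round(u),round(v),atz(p,u,v,.06).round(3))
E
```

```text
pics
{'t': 0.0, 'joints': array([ 8.87605778e-01,  3.13415328e-01,  1.49842076e+00, -1.15764843e-05,
        1.33097638e+00, -2.23404106e-01]), 'qd': array([ 0.00055253,  0.00078421, -0.00258131,  0.0020403 ,  0.00031365,
        0.00078284]), 'joint_torque': array([-1.24792034e-03, -4.02209044e+01, -2.52283752e+01,  6.94397790e-02,
        3.51210509e-02, -1.02657543e-04]), 'position': array([0.23283381, 0.47028065, 0.23818495]), 'orientation': array([-7.15762138e-01, -3.05842988e+00,  1.73001721e-03]), 'ft_force': array([-0.70211119, -0.23963346, -0.05816457]), 'ft_torque': array([-0.03590311, -0.07539942,  0.02432881]), 'grasp_force': 0.0, 'gripper_width': 1.0027805692253533}
{'fx': 444.62714520500737, 'fy': 444.62714520500737, 'cx': 283.25301943096747, 'cy': 205.49782182298725, 'world_from_camera': array([[-0.01271229,  0.99736845, -0.07137623,  0.38066068],
       [-0.99966382, -0.0142898 , -0.02163435, -0.0873956 ],
       [-0.02259737,  0.07107722,  0.99721482,  1.22328356],
       [ 0.        ,  0.        ,  0.        ,  1.        ]]), 'shot': 1}
top lunchbox 0.8 159 186 [0.5
[... 578 characters left out ...]
84075 , -0.53834763,  0.0106765 ],
       [-0.70044584,  0.47432124, -0.53328697, -0.55232524],
       [ 0.01621984,  0.75759493,  0.65252344,  0.66152687],
       [ 0.        ,  0.        ,  0.        ,  1.        ]]), 'shot': 2}
side lunchbox 0.75 194 159 [0.51  0.282 0.06 ]
side lid 0.65 189 138 [0.567 0.392 0.06 ]
side rack 0.66 328 291 [ 0.421 -0.287  0.06 ]
side round1 0.88 303 296 [ 0.378 -0.261  0.06 ]
side round1 0.87 259 329 [ 0.267 -0.257  0.06 ]
side round1 0.82 373 327 [ 0.417 -0.395  0.06 ]
side round1 0.67 250 262 [ 0.361 -0.126  0.06 ]
side round1 0.65 225 170 [0.536 0.177 0.06 ]
side square1 0.82 337 266 [ 0.483 -0.258  0.06 ]
side square1 0.59 363 243 [ 0.58  -0.253  0.06 ]
```

View pics/top0.png

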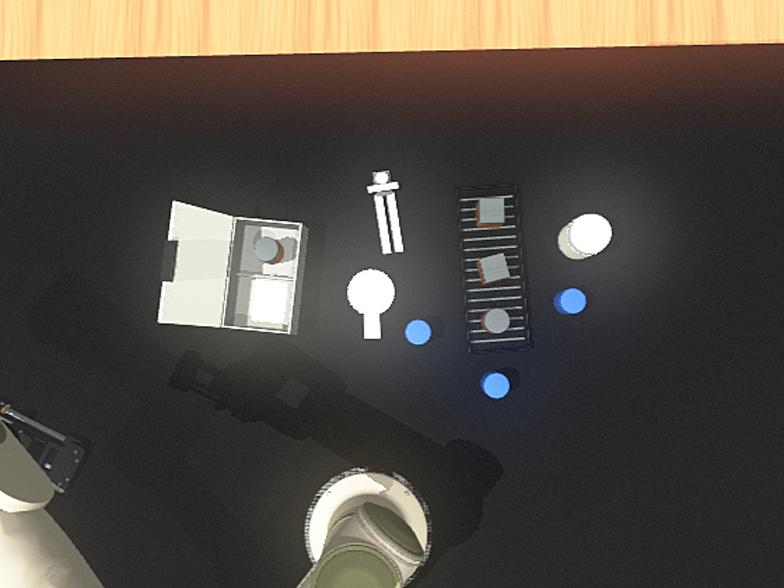

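View pics/side0.png

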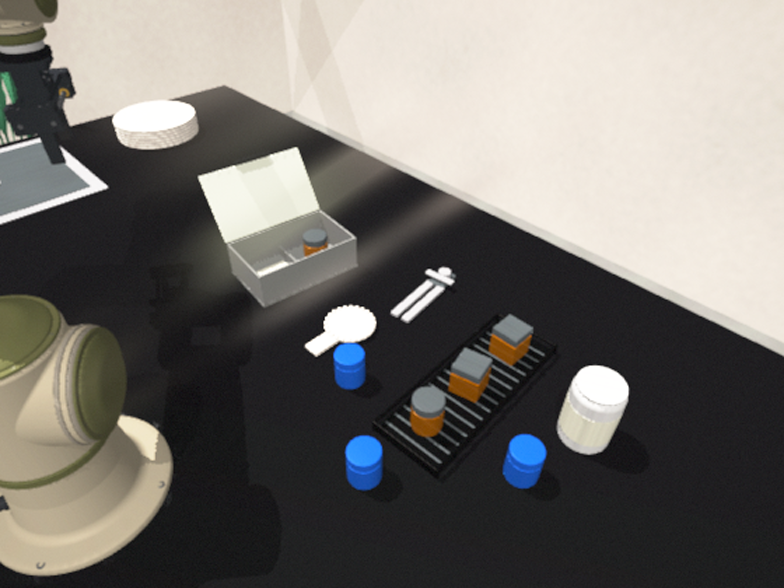

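The box already holds a round jar (scaled top picture, 266,250), in its far bay, so a square jar is missing; the near bay (270,300) holds only the liner.
Candidates in the same picture: square jars at (490,211) and (494,268). Not meant: the round jar at (496,320) and the blue round look-alikes at (418,332), (572,301) and (496,385). I choose the far square jar at (490,211) and check it in a crop.

```bash
python3 - <<'E'
from h import *
p=get_image("top");im=p["img"]
a=cv2.resize(im[130:260,100:230],None,fx=4,fy=4,interpolation=cv2.INTER_CUBIC)
b=cv2.resize(im[125:190,320:385],None,fx=4,fy=4,interpolation=cv2.INTER_CUBIC)
b=np.vstack([b,b*0]);cv2.imwrite("pics/crop1.png",np.hstack([a,b])[:,:,::-1])
# cap: grey and fairly bright
c=im[125:185,320:385].astype(int);sat=c.max(2)-c.min(2)
m=((sat<40)&(c.min(2)>95)).astype(np.uint8)
n,l,s,ce=cv2.connectedComponentsWithStats(m)
for i in range(1,n):
    if s[i,4]>60:
        k=cv2.findContours((l==i).astype(np.uint8),0,2)[0][0]
        r=cv2.minAreaRect(k);print(s[i],ce[i]+[320,125],r, atz(p,ce[i][0]+320,ce[i][1]+125,.063).round(4))
        q=cv2.boxPoints(r);print([atz(p,x+320,y+125,.063).round(3)[:2] for x,y in q])
E
```

```text
[  9  14  38  20 360] [350.51111111 148.70277778] ((27.927589416503906, 24.63103485107422), (18.519142150878906, 36.456966400146484), 85.2363510131836) [ 0.611  -0.2412  0.063 ]
[array([ 0.63 , -0.185]), array([ 0.636, -0.281]), array([ 0.587, -0.283]), array([ 0.581, -0.188])]
```

View pics/crop1.png

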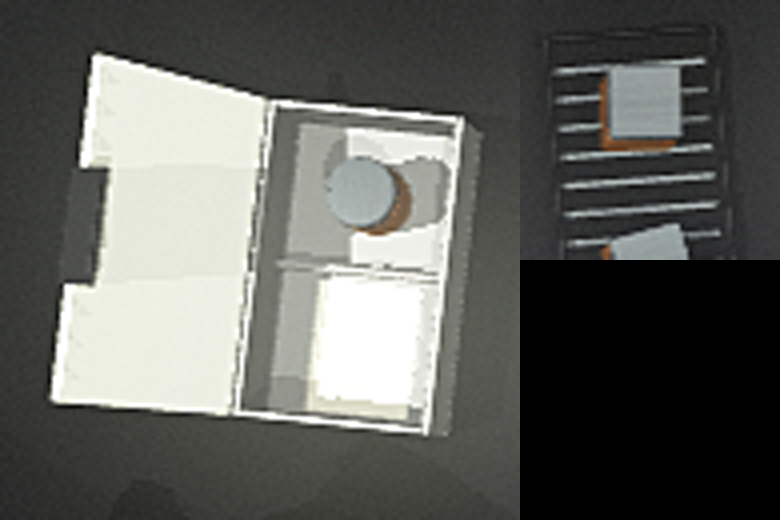

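The crop confirms a square grey cap on an amber jar (crop 608–682, 66–137). The box rim corners are at about (270,100), (464,117), (430,432) and (236,412), and the lid's free edge runs from (95,55) to (52,402).

```bash
python3 - <<'E'
from h import *
p=get_image("top")
R=lambda L,ox,oy,z:np.array([atz(p,x/4+ox-.375,y/4+oy-.375,z)[:2] for x,y in L])
c=R([(88,67),(160,66),(163,136),(90,138)],320,125,.063);print("jar",c.round(4),c.mean(0).round(4))
for a,b in((0,1),(1,2),(2,3),(3,0)):print(np.degrees(np.arctan2(*(c[b]-c[a])[::-1])).round(1),np.linalg.norm(c[b]-c[a]).round(4))
r=R([(270,100),(464,117),(430,432),(236,412)],100,130,.07)
print("rim",r.round(4));m=r.mean(0)
bx=(r[0]+r[3]-r[1]-r[2]);by=(r[2]+r[3]-r[0]-r[1])
print(np.linalg.norm(bx)/2,np.linalg.norm(by)/2,np.degrees(np.arctan2(bx[1],bx[0])),np.degrees(np.arctan2(by[1],by[0])))
yaw=np.arctan2(bx[1],bx[0])*.3+.7*(np.arctan2(by[1],by[0])-np.pi/2)
yaw=(yaw+np.pi)%(2*np.pi)-np.pi if abs(yaw)<2 else np.arctan2(bx[1],bx[0])
ex=np.array([np.cos(yaw),np.sin(yaw)]);ey=np.array([-ex[1],ex[0]])
print("yaw",np.degrees(yaw),"c",m,"bay_a",m+.0505*ey+0,"hinge",m+.065*ex)
# lid angle from free edge middle (inner/outer face corner)
e=np.array([73.5,228.5])/4+[100,130]
for q in(1.9,2.0,2.1,2.2):
    h=m+.065*ex;X=np.r_[h-.13*np.cos(q)*ex,.07+.13*np.sin(q)];print(q,proj(p,X),"obs",e)
from scipy.spatial.transform import Rotation as T
s=observe();print(T.from_rotvec(s["orientation"]).as_matrix().round(3),s["position"],s["t"])
E
```

```text
jar [[ 0.631  -0.2183]
 [ 0.6308 -0.2656]
 [ 0.5842 -0.2664]
 [ 0.5837 -0.2185]] [ 0.6074 -0.2422]
-90.2 0.0473
-179.0 0.0466
90.6 0.0478
0.3 0.0473
rim [[0.6021 0.2423]
 [0.5887 0.1139]
 [0.3824 0.1365]
 [0.397  0.2634]]
0.12842182193110588 0.20687234413976283 83.72250499097049 173.94979180554026
yaw 83.88160576116931 c [0.4925425  0.18903491] bay_a [0.44233016 0.19441737] hinge [0.49947041 0.25366465]
1.9 (np.float64(129.57526605262632), np.float64(186.65426340120385)) obs [118.375 187.125]
2.0 (np.float64(125.28548813196556), np.float64(186.42059757843631)) obs [118.375 187.125]
2.1 (np.float64(121.45388953378759), np.float64(186.2667724846499)) obs [118.375 187.125]
2.2 (np.float64(118.12246503296507), np.float64(186.19338372594268)) obs [118.375 187.125]
[[-0.896  0.444  0.   ]
 [ 0.444  0.896  0.   ]
 [-0.     0.    -1.   ]] [0.23298328 0.47048089 0.23873007] 0.7
```

Emit:
{"method": "servo_tool", "body": {"increments": [{"dx": -652,"dy": -472,"dz": 0,"wz": 1.11},{"dx": -652,"dy": -472,"dz": 0,"wz": 1.11},{"dx": -652,"dy": -472,"dz": 0,"wz": 1.11},{"dx": -652,"dy": -472,"dz": 0,"wz": 1.11},{"dx": -652,"dy": -472,"dz": 0,"wz": 1.11},{"dx": -652,"dy": -472,"dz": 0,"wz": 1.11},{"dx": -652,"dy": -472,"dz": 0,"wz": 1.11},{"dx": -652,"dy": -472,"dz": 0,"wz": 1.11},{"dx": -652,"dy": -472,"dz": 0,"wz": 1.11},{"dx": -652,"dy": -472,"dz": 0,"wz": 1.11},{"dx": -652,"dy": -472,"dz": 0,"wz": 1.11},{"dx": -652,"dy": -472,"dz": 0,"wz": 1.11}], "gripper": 0.5}}

```text
schema error: expected keys dx, dy, dz, wx, wy, wz
```

Emit:
{"method": "servo_tool", "body": {"increments": [{"dx": -652,"dy": -472,"dz": 0,"wx": 0,"wy": 0,"wz": 1.11},{"dx": -652,"dy": -472,"dz": 0,"wx": 0,"wy": 0,"wz": 1.11},{"dx": -652,"dy": -472,"dz": 0,"wx": 0,"wy": 0,"wz": 1.11},{"dx": -652,"dy": -472,"dz": 0,"wx": 0,"wy": 0,"wz": 1.11},{"dx": -652,"dy": -472,"dz": 0,"wx": 0,"wy": 0,"wz": 1.11},{"dx": -652,"dy": -472,"dz": 0,"wx": 0,"wy": 0,"wz": 1.11},{"dx": -652,"dy": -472,"dz": 0,"wx": 0,"wy": 0,"wz": 1.11},{"dx": -652,"dy": -472,"dz": 0,"wx": 0,"wy": 0,"wz": 1.11},{"dx": -652,"dy": -472,"dz": 0,"wx": 0,"wy": 0,"wz": 1.11},{"dx": -652,"dy": -472,"dz": 0,"wx": 0,"wy": 0,"wz": 1.11},{"dx": -652,"dy": -472,"dz": 0,"wx": 0,"wy": 0,"wz": 1.11},{"dx": -652,"dy": -472,"dz": 0,"wx": 0,"wy": 0,"wz": 1.11}], "gripper": 0.5}}

```text
t: 1.9
position: [0.513, -0.0626, 0.2388]
orientation: [2.221, 2.222, 0.0]
ft_force: [0.4, 0.4, 0.2]
gripper_width: 0.75
grasp_force: 0.0
```

Emit:
{"method": "servo_tool", "body": {"increments": [{"dx": -178,"dy": 94,"dz": 0,"wx": 0,"wy": 0,"wz": 0},{"dx": -178,"dy": 94,"dz": 0,"wx": 0,"wy": 0,"wz": 0},{"dx": -178,"dy": 94,"dz": 0,"wx": 0,"wy": 0,"wz": 0},{"dx": -178,"dy": 94,"dz": 0,"wx": 0,"wy": 0,"wz": 0},{"dx": -178,"dy": 94,"dz": 60,"wx": 0,"wy": 0,"wz": 0},{"dx": -178,"dy": 94,"dz": 110,"wx": 0,"wy": 0,"wz": 0},{"dx": -178,"dy": 94,"dz": 120,"wx": 0,"wy": 0,"wz": 0},{"dx": -178,"dy": 94,"dz": 120,"wx": 0,"wy": 0,"wz": 0}]}}

```text
t: 2.7
position: [0.6052, -0.2377, 0.1152]
orientation: [-2.216, -2.218, 0.002]
ft_force: [0.3, 0.2, 0.9]
gripper_width: 0.749
grasp_force: 0.0
```

```bash
python3 - <<'E'
from h import *
s=observe();print(s["position"].round(4),s["orientation"].round(3),s["t"])
p=get_image("side");u,v=proj(p,[.607,-.242,.05]);u,v=int(u),int(v)
for X in([.607,-.242,.063],s["position"]):print(proj(p,X),u-60,v-60)
save(p,"side1.png",(u-60,v-70,u+60,v+50),5)
E
```

```text
[ 0.6052 -0.2377  0.1152] [-2.216e+00 -2.218e+00  2.000e-03] 2.7
(np.float64(365.9709502823217), np.float64(233.32938128713462)) 305 177
(np.float64(367.8131429346955), np.float64(215.20361775590743)) 305 177
```

View pics/side1.png

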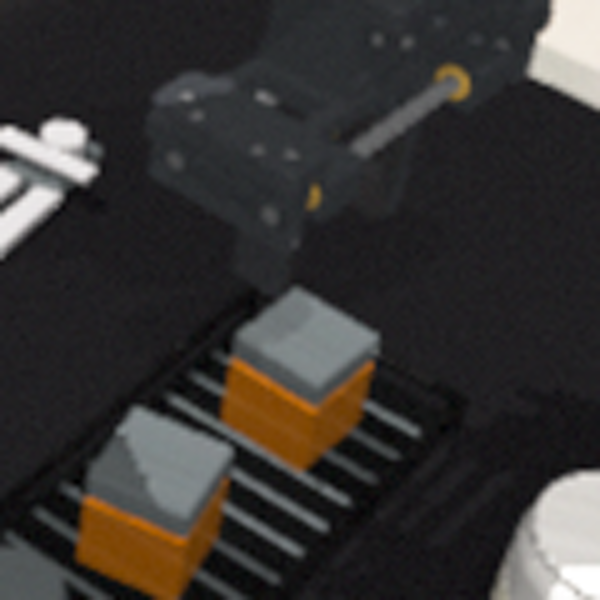

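Emit:
{"method": "servo_tool", "body": {"increments": [{"dx": -5,"dy": 1,"dz": 30,"wx": 0,"wy": 0,"wz": 0},{"dx": -5,"dy": 1,"dz": 55,"wx": 0,"wy": 0,"wz": 0},{"dx": -5,"dy": 1,"dz": 75,"wx": 0,"wy": 0,"wz": 0},{"dx": -5,"dy": 1,"dz": 87,"wx": 0,"wy": 0,"wz": 0},{"dx": -5,"dy": 1,"dz": 90,"wx": 0,"wy": 0,"wz": 0},{"dx": -5,"dy": 1,"dz": 90,"wx": 0,"wy": 0,"wz": 0}]}}

```text
t: 3.35
position: [0.6082, -0.2437, 0.03]
orientation: [2.219, 2.221, 0.001]
ft_force: [0.6, 0.7, 0.7]
gripper_width: 0.75
grasp_force: 0.0
```

Emit:
{"method": "servo_tool", "body": {"increments": [{"dx": 0,"dy": 0,"dz": 0,"wx": 0,"wy": 0,"wz": 0},{"dx": 0,"dy": 0,"dz": 0,"wx": 0,"wy": 0,"wz": 0},{"dx": 0,"dy": 0,"dz": 0,"wx": 0,"wy": 0,"wz": 0},{"dx": 0,"dy": 0,"dz": 0,"wx": 0,"wy": 0,"wz": 0},{"dx": 0,"dy": 0,"dz": 0,"wx": 0,"wy": 0,"wz": 0}], "gripper": -0.2, "squeeze": 15}}

```text
t: 3.85
position: [0.6079, -0.2436, 0.0297]
orientation: [2.219, 2.222, 0.0]
ft_force: [-1.9, 0.9, 5.5]
gripper_width: 0.542
grasp_force: 15.0
```

Emit:
{"method": "servo_tool", "body": {"increments": [{"dx": 0,"dy": 0,"dz": -20,"wx": 0,"wy": 0,"wz": 0},{"dx": 0,"dy": 0,"dz": -60,"wx": 0,"wy": 0,"wz": 0},{"dx": 20,"dy": -8,"dz": -100,"wx": 0,"wy": 0,"wz": 0},{"dx": 60,"dy": -23,"dz": -120,"wx": 0,"wy": 0,"wz": 0.01},{"dx": 105,"dy": -40,"dz": -120,"wx": 0,"wy": 0,"wz": 0.02},{"dx": 150,"dy": -57,"dz": -120,"wx": 0,"wy": 0,"wz": 0.04},{"dx": 195,"dy": -74,"dz": -120,"wx": 0,"wy": 0,"wz": 0.06},{"dx": 240,"dy": -91,"dz": -120,"wx": 0,"wy": 0,"wz": 0.08},{"dx": 285,"dy": -108,"dz": -120,"wx": 0,"wy": 0,"wz": 0.1},{"dx": 330,"dy": -125,"dz": -120,"wx": 0,"wy": 0,"wz": 0.106},{"dx": 370,"dy": -140,"dz": -120,"wx": 0,"wy": 0,"wz": 0.106},{"dx": 395,"dy": -150,"dz": -120,"wx": 0,"wy": 0,"wz": 0.106}]}}

```text
t: 5.05
position: [0.4557, 0.1538, 0.1486]
orientation: [-2.333, -2.103, 0.0]
ft_force: [0.8, 0.4, -0.7]
gripper_width: 0.544
grasp_force: 15.0
```

```bash
python3 - <<'E'
from h import *
s=observe();print(s["position"].round(4),s["orientation"].round(3),s["t"],s["gripper_width"],s["grasp_force"])
p=get_image("top");save(p,"top2.png",(90,120,230,260),4)
E
```

```text
[0.4557 0.1538 0.1486] [-2.333 -2.103  0.   ] 5.05 0.5438530956782847 14.999297386966646
```

View pics/top2.png

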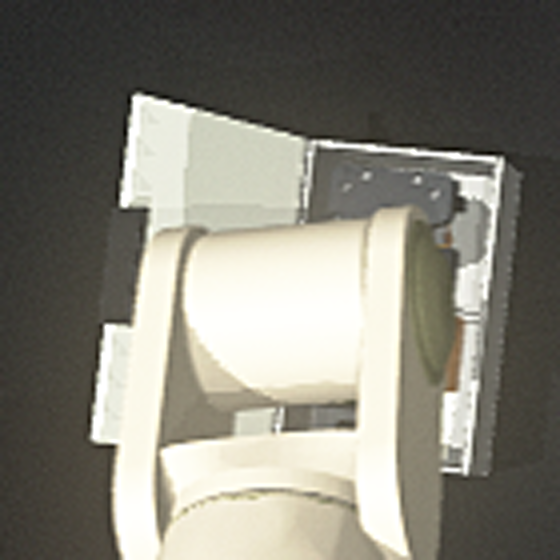

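Emit:
{"method": "servo_tool", "body": {"increments": [{"dx": 20,"dy": -9,"dz": 0,"wx": 0,"wy": 0,"wz": 0},{"dx": 38,"dy": -18,"dz": 0,"wx": 0,"wy": 0,"wz": 0},{"dx": 38,"dy": -18,"dz": 0,"wx": 0,"wy": 0,"wz": 0},{"dx": 38,"dy": -18,"dz": 10,"wx": 0,"wy": 0,"wz": 0},{"dx": 38,"dy": -18,"dz": 30,"wx": 0,"wy": 0,"wz": 0},{"dx": 38,"dy": -18,"dz": 40,"wx": 0,"wy": 0,"wz": 0},{"dx": 38,"dy": -18,"dz": 40,"wx": 0,"wy": 0,"wz": 0}]}}

```text
t: 5.8
position: [0.4427, 0.1903, 0.1072]
orientation: [-2.335, -2.1, 0.004]
ft_force: [-0.6, -0.4, -0.9]
gripper_width: 0.544
grasp_force: 15.0
```

```bash
python3 - <<'E'
from h import *
s=observe();print(s["position"].round(4),s["orientation"].round(3),s["t"],s["ft_force"].round(2))
p=get_image("side");save(p,"side3.png",(110,60,270,220),4)
E
```

```text
[0.4427 0.1903 0.1072] [-2.335 -2.1    0.004] 5.8 [-0.55 -0.39 -0.9 ]
```

View pics/side3.png

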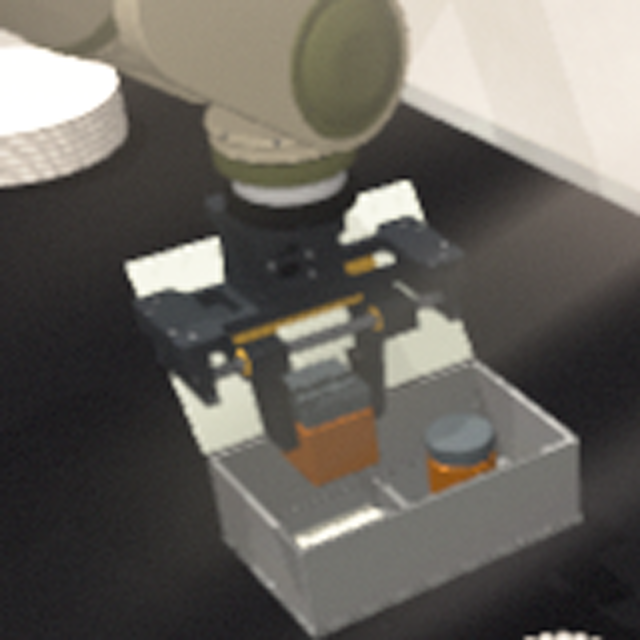

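The jar hangs upright and aligned above the empty near bay (crop 335,425); the round jar in the other bay is clear (crop 460,450).

Emit:
{"method": "servo_tool", "body": {"increments": [{"dx": 2,"dy": 0,"dz": 15,"wx": 0,"wy": 0,"wz": 0},{"dx": 2,"dy": 0,"dz": 35,"wx": 0,"wy": 0,"wz": 0},{"dx": 2,"dy": 0,"dz": 55,"wx": 0,"wy": 0,"wz": 0},{"dx": 2,"dy": 0,"dz": 66,"wx": 0,"wy": 0,"wz": 0},{"dx": 2,"dy": 0,"dz": 70,"wx": 0,"wy": 0,"wz": 0},{"dx": 2,"dy": 0,"dz": 72,"wx": 0,"wy": 0,"wz": 0},{"dx": 2,"dy": 0,"dz": 72,"wx": 0,"wy": 0,"wz": 0}]}}

```text
t: 6.55
position: [0.4439, 0.1931, 0.0373]
orientation: [2.335, 2.101, 0.001]
ft_force: [-1.0, -0.5, -1.2]
gripper_width: 0.543
grasp_force: 15.0
```

Emit:
{"method": "servo_tool", "body": {"increments": [{"dx": 0,"dy": 0,"dz": 1.5,"wx": 0,"wy": 0,"wz": 0},{"dx": 0,"dy": 0,"dz": 3,"wx": 0,"wy": 0,"wz": 0},{"dx": 0,"dy": 0,"dz": 4.5,"wx": 0,"wy": 0,"wz": 0},{"dx": 0,"dy": 0,"dz": 5.5,"wx": 0,"wy": 0,"wz": 0},{"dx": 0,"dy": 0,"dz": 6,"wx": 0,"wy": 0,"wz": 0},{"dx": 0,"dy": 0,"dz": 6,"wx": 0,"wy": 0,"wz": 0}]}}

```text
t: 7.15
position: [0.4435, 0.1931, 0.0307]
orientation: [-2.335, -2.102, 0.0]
ft_force: [0.6, 0.1, -2.8]
gripper_width: 0.545
grasp_force: 15.0
```

Emit:
{"method": "servo_tool", "body": {"increments": [{"dx": 0,"dy": 0,"dz": 0.4,"wx": 0,"wy": 0,"wz": 0},{"dx": 0,"dy": 0,"dz": 0.8,"wx": 0,"wy": 0,"wz": 0},{"dx": 0,"dy": 0,"dz": 1,"wx": 0,"wy": 0,"wz": 0},{"dx": 0,"dy": 0,"dz": 1,"wx": 0,"wy": 0,"wz": 0}]}}

```text
t: 7.55
position: [0.4435, 0.1931, 0.0297]
orientation: [2.335, 2.102, 0.0]
ft_force: [-0.8, -0.7, -2.0]
gripper_width: 0.54
grasp_force: 15.0
```

Emit:
{"method": "servo_tool", "body": {"increments": [{"dx": 0,"dy": 0,"dz": 0.4,"wx": 0,"wy": 0,"wz": 0},{"dx": 0,"dy": 0,"dz": 0.8,"wx": 0,"wy": 0,"wz": 0},{"dx": 0,"dy": 0,"dz": 0.8,"wx": 0,"wy": 0,"wz": 0}]}}

```text
t: 7.85
position: [0.4435, 0.1931, 0.0296]
orientation: [2.335, 2.102, 0.0]
ft_force: [-4.5, -1.1, 9.2]
gripper_width: 0.546
grasp_force: 15.0
```

Emit:
{"method": "servo_tool", "body": {"increments": [{"dx": 0,"dy": 0,"dz": -0.5,"wx": 0,"wy": 0,"wz": 0},{"dx": 0,"dy": 0,"dz": -0.5,"wx": 0,"wy": 0,"wz": 0},{"dx": 0,"dy": 0,"dz": -0.5,"wx": 0,"wy": 0,"wz": 0},{"dx": 0,"dy": 0,"dz": -0.5,"wx": 0,"wy": 0,"wz": 0}], "gripper": 0.22}}

```text
t: 8.25
position: [0.4435, 0.1931, 0.0294]
orientation: [2.335, 2.102, 0.0]
ft_force: [-0.3, -0.1, 0.6]
gripper_width: 0.607
grasp_force: 0.0
```

Emit:
{"method": "servo_tool", "body": {"increments": [{"dx": 0,"dy": 0,"dz": -15,"wx": 0,"wy": 0,"wz": 0},{"dx": 0,"dy": 0,"dz": -45,"wx": 0,"wy": 0,"wz": 0},{"dx": 0,"dy": 0,"dz": -90,"wx": 0,"wy": 0,"wz": 0},{"dx": 0,"dy": 0,"dz": -135,"wx": 0,"wy": 0,"wz": 0},{"dx": 0,"dy": 0,"dz": -180,"wx": 0,"wy": 0,"wz": 0},{"dx": 0,"dy": 0,"dz": -210,"wx": 0,"wy": 0,"wz": 0},{"dx": 0,"dy": 0,"dz": -210,"wx": 0,"wy": 0,"wz": 0}]}}

```text
t: 8.95
position: [0.4448, 0.1934, 0.2433]
orientation: [2.332, 2.099, 0.01]
ft_force: [0.5, -0.3, -0.9]
gripper_width: 0.611
grasp_force: 0.0
```

Emit:
{"method": "servo_tool", "body": {"increments": [{"dx": 45,"dy": 10,"dz": 0,"wx": 0,"wy": 0,"wz": 0},{"dx": 90,"dy": 20,"dz": 0,"wx": 0,"wy": 0,"wz": 0},{"dx": 135,"dy": 30,"dz": 0,"wx": 0,"wy": 0,"wz": 0},{"dx": 180,"dy": 40,"dz": 0,"wx": 0,"wy": 0,"wz": 0},{"dx": 215,"dy": 48,"dz": 0,"wx": 0,"wy": 0,"wz": 0},{"dx": 226,"dy": 50,"dz": 0,"wx": 0,"wy": 0,"wz": 0},{"dx": 226,"dy": 50,"dz": 0,"wx": 0,"wy": 0,"wz": 0},{"dx": 226,"dy": 50,"dz": 0,"wx": 0,"wy": 0,"wz": 0}], "gripper": -1}}

```text
t: 9.75
position: [0.5167, 0.4121, 0.2383]
orientation: [-2.335, -2.102, 0.003]
ft_force: [-0.3, 0.1, -1.3]
gripper_width: 0.005
grasp_force: 0.0
```

```bash
python3 - <<'E'
from h import *
s=observe();print(s["position"].round(4),s["orientation"].round(3),s["t"],s["ft_force"].round(2),s["gripper_width"])
a=get_image("side");b=get_image("top")
im=np.hstack([cv2.resize(a["img"][50:210,110:270],(400,400)),cv2.resize(b["img"][120:260,90:230],(400,400))])
cv2.imwrite("pics/both4.png",im[:,:,::-1])
E
```

```text
[0.5167 0.4121 0.2383] [-2.335 -2.102  0.003] 9.75 [-0.29  0.06 -1.33] 0.005273619526516626
```

View pics/both4.png

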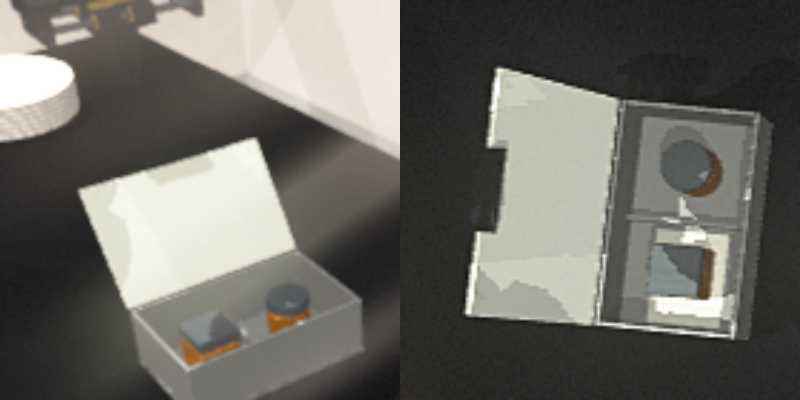

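Both jars stand upright in the box: the square one at (210,335) and the round one at (290,305) in the left view. The gripper is shut behind the lid.

Emit:
{"method": "servo_tool", "body": {"increments": [{"dx": 0,"dy": 0,"dz": 25,"wx": 0,"wy": 0,"wz": 0},{"dx": 0,"dy": 0,"dz": 60,"wx": 0,"wy": 0,"wz": 0},{"dx": 0,"dy": 0,"dz": 82,"wx": 0,"wy": 0,"wz": 0},{"dx": 0,"dy": 0,"dz": 86,"wx": 0,"wy": 0,"wz": 0},{"dx": -20,"dy": 0,"dz": 86,"wx": 0,"wy": 0,"wz": 0},{"dx": -40,"dy": 0,"dz": 86,"wx": 0,"wy": 0,"wz": 0},{"dx": -55,"dy": 0,"dz": 86,"wx": 0,"wy": 0,"wz": 0},{"dx": -65,"dy": 0,"dz": 86,"wx": 0,"wy": 0,"wz": 0},{"dx": -75,"dy": 0,"dz": 86,"wx": 0,"wy": 0,"wz": 0},{"dx": -85,"dy": 0,"dz": 85,"wx": 0,"wy": 0,"wz": 0},{"dx": -95,"dy": 0,"dz": 84,"wx": 0,"wy": 0,"wz": 0}]}}

```text
t: 10.95
position: [0.507, 0.3178, 0.1561]
orientation: [2.334, 2.102, 0.002]
ft_force: [-0.2, 2.8, 1.8]
gripper_width: 0.006
grasp_force: 1.3
```

Emit:
{"method": "servo_tool", "body": {"increments": [{"dx": -10,"dy": 0,"dz": -3,"wx": 0,"wy": 0,"wz": 0},{"dx": -22,"dy": 0,"dz": -8,"wx": 0,"wy": 0,"wz": 0},{"dx": -35,"dy": 0,"dz": -12,"wx": 0,"wy": 0,"wz": 0},{"dx": -49,"dy": 0,"dz": -16,"wx": 0,"wy": 0,"wz": 0},{"dx": -64,"dy": 0,"dz": -18,"wx": 0,"wy": 0,"wz": 0},{"dx": -78,"dy": 0,"dz": -18,"wx": 0,"wy": 0,"wz": 0},{"dx": -92,"dy": 0,"dz": -14,"wx": 0,"wy": 0,"wz": 0},{"dx": -105,"dy": 0,"dz": -8,"wx": 0,"wy": 0,"wz": 0},{"dx": -117,"dy": 0,"dz": -1,"wx": 0,"wy": 0,"wz": 0},{"dx": -129,"dy": 0,"dz": 7,"wx": 0,"wy": 0,"wz": 0}]}}

```text
t: 11.95
position: [0.4932, 0.1888, 0.1476]
orientation: [-2.335, -2.102, 0.0]
ft_force: [-0.2, 1.4, -0.1]
gripper_width: 0.007
grasp_force: 0.5
```

Emit:
{"method": "servo_tool", "body": {"increments": [{"dx": -9,"dy": 0,"dz": 10,"wx": 0,"wy": 0,"wz": 0},{"dx": -18,"dy": 0,"dz": 20,"wx": 0,"wy": 0,"wz": 0},{"dx": -27,"dy": 0,"dz": 33,"wx": 0,"wy": 0,"wz": 0},{"dx": -32,"dy": 0,"dz": 47,"wx": 0,"wy": 0,"wz": 0},{"dx": -36,"dy": 0,"dz": 58,"wx": 0,"wy": 0,"wz": 0},{"dx": -36,"dy": 0,"dz": 66,"wx": 0,"wy": 0,"wz": 0},{"dx": -36,"dy": 0,"dz": 69,"wx": 0,"wy": 0,"wz": 0},{"dx": -36,"dy": 0,"dz": 70,"wx": 0,"wy": 0,"wz": 0},{"dx": -36,"dy": 0,"dz": 71,"wx": 0,"wy": 0,"wz": 0},{"dx": -36,"dy": 0,"dz": 71,"wx": 0,"wy": 0,"wz": 0}]}}

```text
t: 12.95
position: [0.4898, 0.1542, 0.0777]
orientation: [2.334, 2.102, 0.001]
ft_force: [0.3, -0.2, -1.1]
gripper_width: 0.006
grasp_force: 0.0
```

Emit:
{"method": "servo_tool", "body": {"increments": [{"dx": 0,"dy": 0,"dz": 1,"wx": 0,"wy": 0,"wz": 0},{"dx": 0,"dy": 0,"dz": 2,"wx": 0,"wy": 0,"wz": 0},{"dx": 0,"dy": 0,"dz": 2.5,"wx": 0,"wy": 0,"wz": 0},{"dx": 0,"dy": 0,"dz": 2.5,"wx": 0,"wy": 0,"wz": 0}]}}

```text
t: 13.35
position: [0.4899, 0.1542, 0.0767]
orientation: [2.334, 2.102, 0.002]
ft_force: [-6.9, 0.1, 18.0]
gripper_width: 0.001
grasp_force: 9.0
```

Firm stop at lid-top height with 18 N: the lid is shut. I retreat and check.

Emit:
{"method": "servo_tool", "body": {"increments": [{"dx": 0,"dy": 0,"dz": -10,"wx": 0,"wy": 0,"wz": 0},{"dx": 0,"dy": 0,"dz": -40,"wx": 0,"wy": 0,"wz": 0},{"dx": 0,"dy": 0,"dz": -85,"wx": 0,"wy": 0,"wz": 0},{"dx": 40,"dy": -20,"dz": -130,"wx": 0,"wy": 0,"wz": 0},{"dx": 80,"dy": -50,"dz": -150,"wx": 0,"wy": 0,"wz": 0},{"dx": 120,"dy": -80,"dz": -150,"wx": 0,"wy": 0,"wz": 0},{"dx": 160,"dy": -110,"dz": -150,"wx": 0,"wy": 0,"wz": 0},{"dx": 200,"dy": -130,"dz": -150,"wx": 0,"wy": 0,"wz": 0},{"dx": 230,"dy": -140,"dz": -150,"wx": 0,"wy": 0,"wz": 0},{"dx": 230,"dy": -140,"dz": -150,"wx": 0,"wy": 0,"wz": 0}]}}

```text
t: 14.35
position: [0.3726, 0.4009, 0.225]
orientation: [-2.329, -2.107, -0.001]
ft_force: [0.2, 0.7, -0.0]
gripper_width: 0.005
grasp_force: 0.0
```

```bash
python3 - <<'E'
from h import *
s=observe();print(s["position"].round(4),s["t"])
a=get_image("side");save(a,"side5.png",s=1.4)
E
```

```text
[0.3726 0.4009 0.225 ] 14.35
```

View pics/side5.png

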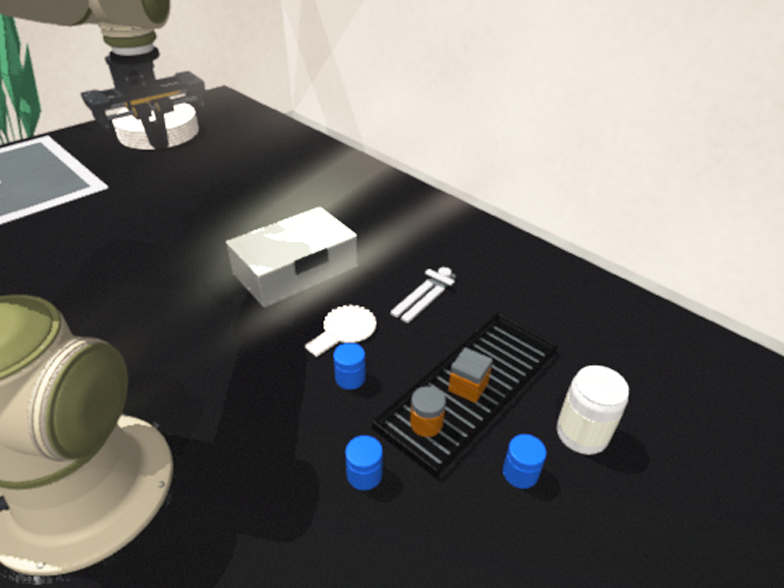

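The lid is flush on the box, with its tab over the front at (312,262). The other two jars (428,410 and 470,375) and everything else are unmoved, and the arm is clear.

```bash
python3 -c "
from bench import *
print(sign_off())"
```

```text
the job is handed in; nothing more can be done
None
```

The box was missing a square jar, so I set one from the rack upright in the empty compartment, closed the lid fully and handed the job in at about 14.4 s; nothing else had moved in the last picture.

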